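# Select a filter on the sample-viewing light box

## Task

On the white light box, push the tab that sticks out of the round filter turret, stepping the turret round until it clicks in with the tab pointing at the raised cross. Then press the lamp button on the light box fully down and let it come back up; do not press it while the tab points anywhere else. Only push: lift nothing, neither the turret nor any of the things standing around, and leave those things where they are.

Things in the scene. Friction and masses are not known exactly. Their poses are not given: they have to be found in the camera images.
- viewer: White light box fixed on the table, 300 x 380 mm, 50 mm high. Origin on the table under the turret's axis; it reaches 200 mm to its -x (front, towards the robot), 100 mm to +x, 190 mm to either side in y; z up. The turret is an aluminium disc of 80 mm radius, 60 to 80 mm above the table (low hub: 90 mm). Four raised black marks, 4 mm high, lie on the box top in front of it, one for each click position.
- mark_disc: Raised disc mark, 28 mm diameter; origin at the middle of its underside. Disc and bar take the first two click positions (turret at 0 and 0.42) in either order.
- mark_bar: Raised bar mark, 34 x 10 mm; origin at the middle of its underside.
- mark_square: Raised square mark, 27 mm wide; origin at the middle of its underside. Cross and square take the last two click positions (turret at 0.84 and 1.26) in either order.
- turret (a joint): Turret angle, rad; grows clockwise seen from above (the tab swings towards the box's +y). Clicks in at 0, 0.42, 0.84, 1.26: tab at -0.63, -0.21, 0.21, 0.63 rad clockwise from the box's -x. Starts between 0 and 0.42. Can be pushed either way; about 3 to 7 N at the tab moves it, and past halfway it snaps on into the next click. It rests on its spindle by its weight (0.8 kg) and can lift off.
- tab (a point): Middle of the top edge of the outer end of the tab, 115 mm above the table. The tab is an upright dark steel plate, 8 mm thick, sticking straight out of the turret from 80 mm to 150 mm radius (this point), 70 to 115 mm above the table, so 20 mm clear of the box top.
- aim (a point): The point that the tab points at: 18 mm straight beyond the tab's outer end, at 168 mm radius from the turret's axis, 115 mm high. It stands over the middle of a mark when the tab is clicked in there.
- mark_cross: The raised cross, black rubber, 36 mm across with arms 10 mm wide, 4 mm high, fixed on the light box's top, 168 mm from the turret's axis; origin at the middle of its underside (50 mm above the table).
- lamp (a joint): Travel of the lamp button in m: 0 up, 0.006 fully down; a spring takes 5 N to push it fully down and returns it.
- lamp_top (a point): Middle of the top of the lamp button, a white round button of 28 mm diameter in a grey housing on the front left corner of the light box's top (165 mm to -x and 155 mm to +y of the turret's axis in the box's frame). It is pressed straight down.
- loupe: Loose black loupe, a cylinder of 42 mm diameter, 36 mm high, standing on the light box behind left of the turret; origin at the middle of its underside.
- chips: Loose stack of wood sample chips, 55 x 55 mm, 15 mm high, lying on the light box behind right of the turret; origin at the middle of its underside.
- mug: Loose white mug, 80 mm diameter, 95 mm high, on the table; origin at the middle of its underside.
- bottle: Loose black bottle, 52 mm diameter, 130 mm high, on the table; origin at the middle of its underside.
- oak_block: Loose oak block, 110 x 70 x 22 mm, on the table; origin at the middle of its underside.
- tile: Loose stone tile, 100 x 100 x 10 mm, on the table; origin at the middle of its underside.
- driver: Loose screwdriver, about 200 mm long, lying on the table along its x axis, handle to -x.

How it is judged:
By the outcome, as a careful person would: the job done as asked, in the order asked, and still so for the second after the job is handed in, with the robot touching nothing.
It also fails if it takes over 48 s, if anything falls off the work surface, if the arm or the gripper's body presses on something with over 40 N, if the wrist force passes 120 N, or if a joint passes its speed limit or range.

## Robot

A 6-joint arm with a two-finger parallel gripper is mounted at the origin on the work surface. World frame = base frame: x ahead of the robot, y to its left, z up, the work surface at z = 0. Lengths are in m, angles in rad, forces in N, time in s.
With the tool pointing down it reaches from about 0.3 to 0.775 m from the base axis. Payload 14.6 kg.
Tool frame: the origin (TCP) lies between the finger pads; the fingertips stand 14 mm ahead of it and the grasp point (between the pads) lies 5 mm behind it; z points along the fingers, y is the line along which they close (so a half turn about z gives the same grasp; the last joint's range is limited). The gripper opens to 94 mm and grips with 3 to 60 N. Pads are 16 mm wide; open, the fingers measure 119 mm over their backs; the gripper's body (75 mm by 177 mm) begins 78 mm behind the grasp point.
Start: joints at [-1.199, 0.3, 1.521, -0, 1.321, -0.067], TCP at [0.234, -0.498, 0.219] pointing down, gripper open.
Joint ranges: [-3.03, 3.03], [-0.79, 2.21], [0.23, 2.52], [-1.04, 4.18], [0, 3.07], [-2.55, 2.55]. Speed limits (rad/s): [2.22, 2.22, 2.57, 3.14, 3.14, 3.14].

## Interface

Orientations are given as [roll, pitch, yaw] about the fixed x, y, z axes, in that order (R = Rz(yaw) Ry(pitch) Rx(roll)).
In Python, from station import ctrl gives the robot as it stands. The module is installed in compiled form; this text tells all that it offers.
- The arm moves only by the tool move_arm, never from a script. Its argument "targets" is a list of rows, each a list of 7 numbers: the opening, from -1 (shut) to 1 (fully open), then the shift along the tool's x, y, z in units of 50 mm (1.0 is 50 mm), then the turn, a rotation vector about the tool's x, y, z in rad. A call has 1 to 12 rows; each row is the pose to reach, as a shift and turn from the pose commanded when the call began, along the tool's axes at that moment; what a row does not reach only later rows make up. A row lasts 1/10 s, in which the tool goes at most 50 mm and 8.59 degrees, less where a joint would pass 70% of its speed; a pose out of reach is approached as far as the arm can. A call with a gripper value outside its range is refused whole. The fingers move at their own pace and stop on an object; "grip_force" is the grip in N (left out, the last holds). Time passes only in rows, so rows that repeat a pose let the fingers close. It gives the time, the measured TCP pose, the force, the opening and the grip force at its end, in the units of the state.
- ctrl.get_obs(): the state, without advancing time (a new reading comes with each control period).
- ctrl.camera(name): name is "scene" or "side" or "wrist"; returns (picture, depth): 420x560x3 uint8, red, green, blue; 420x560 float32, m along the optical axis (not along the pixel's ray), 0 where there is no reading.
- ctrl.camera_params(name): a dict with "intrinsics" (3x3 intrinsics, pixels), "rvec" (rotation vector, rad) and "tvec" (3), from world to camera coordinates, as OpenCV has them; the wrist camera has in their place "T_tool_cam" (4x4, takes a point from camera to tool coordinates, whose origin is the TCP and whose axes are the flange's). Camera axes: x right, y down, z forward; pixel columns grow to the right and rows downward; lengths in m; the calibration is good to about 2 mm. A picture is of the moment at which its call begins: read the wrist's pose just before it. camera_params takes no time and is no camera call.
- ctrl.hand_in(): hands the job in; it is judged then, once.
Trained networks look in the newest picture that a camera, given by its name, has taken for a name from the list of things; names that differ only in an ending like _2 or _b are one class to them, and where a whole thing is asked for, a point or a joint stands for the part that bears it (a point fixed in the world has none). Each returns a list of dicts, best first, with "score" (0 to 1); they miss things now and then, are a little off and sometimes report something else, mostly with a low value. They report only what shows in the picture. A call takes as long as a camera call.
- ctrl.cut_out(camera, target): "region" (420x560 bool, what is visible of it) and "point" ([column, row] in pixels, amid what is visible of it).
- ctrl.tip_of(camera, target): "point" ([column, row] in pixels: a listed point, or the origin of a listed thing).
The state is a dict: "time_s": time; "qpos": joint angles; "joint_vel": joint speeds; "tau": joint torques, N m; "ee_pos": TCP position; "eef_rot": TCP orientation; "force": force on the tool from outside, world axes, zero at the start; "moment": the same for the moment, N m; "grip_width": finger opening in m; "grip_force": force on a finger pad.
Only numpy, scipy, OpenCV 4.12 (cv2) and the standard library are available. Lean on these libraries where they do the work, as an engineer would, in place of code of your own. Each camera call takes 0.05 s, during which the arm holds its last target. There are 200 camera calls.

## Working session

There is one attempt and no reset: what is moved stays moved. The work goes in short steps, Python scripts to look and compute and a tool call to move; the robot and the scene stay as the last step left them, time stands still between calls to the robot, and variables do not carry over. Pictures are saved under pics/ and viewed, at most 10 in all, crops included, and the job is handed in when it is done.

Besides the shell and the picture viewer there is one more tool, called after ">>>" as name(argument=value, ...), one argument or row to a line, values as JSON. move_arm: Moves the arm, as the interface text tells. Its arguments: {"type":"object","properties":{"targets":{"type":"array"},"grip_force":{"type":"number"}},"required":["targets"]}

```bash
mkdir -p pics; cat > h.py <<'E'
import numpy as np, cv2
from station import ctrl
from scipy.spatial.transform import Rotation as R
def cam(n):
    if n=='wrist':
        o=ctrl.get_obs(); T=np.eye(4); T[:3,:3]=R.from_euler('xyz',o['eef_rot']).as_matrix(); T[:3,3]=o['ee_pos']
        p=ctrl.camera_params(n); return np.array(p['intrinsics']),T@np.array(p['T_tool_cam'])
    p=ctrl.camera_params(n); M=np.eye(4); M[:3,:3]=cv2.Rodrigues(np.array(p['rvec'],float))[0]; M[:3,3]=np.ravel(p['tvec'])
    return np.array(p['intrinsics']),np.linalg.inv(M)
def ray(K,T,px,z):
    d=T[:3,:3]@np.linalg.inv(K)@[px[0],px[1],1]; o=T[:3,3]
    return o+d*(z-o[2])/d[2]
def proj(K,T,P):
    c=np.linalg.inv(T)@np.r_[P,1]; u=K@c[:3]; return u[:2]/u[2]
E
cat > a.py <<'E'
from h import *
Z=dict(tab=.115,mark_cross=.05,mark_square=.05,mark_disc=.05,mark_bar=.05,lamp_top=.06,viewer=0)
for n in ['scene','side']:
    K,T=cam(n); im,d=ctrl.camera(n); cv2.imwrite(f'pics/{n}0.png',im[:,:,::-1])
    print(n,T[:3,3].round(3))
    for t,z in Z.items():
        for r in ctrl.tip_of(n,t)[:2]: print(t,round(r['score'],2),np.round(r['point'],1),ray(K,T,r['point'],z).round(4))
o=ctrl.get_obs(); print(o['time_s'],o['eef_rot'],o['force'])
E
python3 a.py
```

```text
scene [1.383 0.595 0.899]
tab 0.58 [269.4 201.8] [ 0.4864 -0.0045  0.115 ]
tab 0.57 [447.3 300.6] [0.5927 0.493  0.115 ]
mark_cross 0.6 [312.1 227.4] [0.452 0.104 0.05 ]
mark_square 0.53 [322.6 243. ] [0.4936 0.157  0.05  ]
mark_square 0.44 [263.4 216.3] [ 0.4765 -0.0325  0.05  ]
mark_disc 0.59 [262.1 213.6] [ 0.4681 -0.0421  0.05  ]
mark_disc 0.49 [311.2 227.4] [0.4532 0.102  0.05  ]
mark_bar 0.55 [286.8 221.1] [0.4626 0.033  0.05  ]
lamp_top 0.51 [349.9 240.2] [0.4601 0.216  0.06  ]
viewer 0.96 [258.9 271.8] [ 0.6201  0.0452 -0.    ]
viewer 0.69 [286.1 219.4] [ 0.4027 -0.0059 -0.    ]
side [-0.113  0.6    0.683]
tab 0.84 [304.7 190.6] [ 0.482  -0.0058  0.115 ]
tab 0.6 [235.3 248.7] [0.4214 0.2425 0.115 ]
mark_cross 0.62 [276.2 237.1] [0.4542 0.107  0.05  ]
mark_square 0.66 [247.7 240.7] [0.4864 0.1642 0.05  ]
mark_square 0.25 [311.3 208. ] [ 0.4828 -0.0337  0.05  ]
mark_disc 0.57 [311.6 208.8] [ 0.4799 -0.0319  0.05  ]
mark_bar 0.53 [301.1 226.3] [0.446  0.0363 0.05  ]
lamp_top 0.66 [232. 248.] [0.4797 0.2119 0.06  ]
lamp_top 0.42 [308.9 193.4] [ 0.5232 -0.0639  0.06  ]
viewer 0.61 [250.4 213.2] [0.6176 0.0562 0.    ]
0.8 [-3.14157644e+00 -9.04548037e-06  4.38810756e-01] [-0.78799588  0.63416194  0.04354794]
```

View pics/scene0.png

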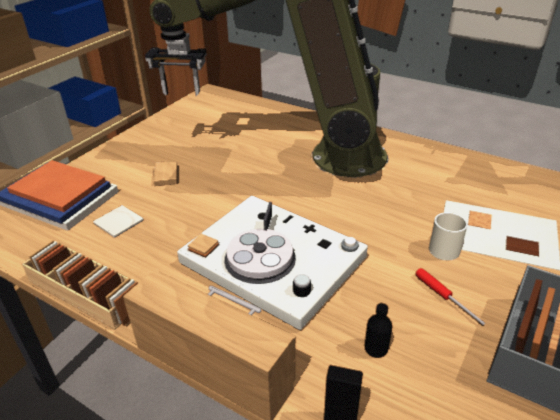

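View pics/side0.png

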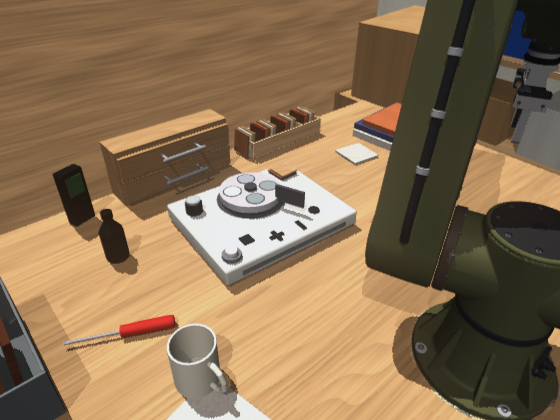

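The scene and side pictures agree. The marks run disc (262,214), bar (288,220), cross (311,228), square (324,243) towards +y. The lamp is at (350,242) and the tab at (268,212), near the disc, so the cross is the click at 0.84. Next I'll fit the box pose, then look from above with the wrist camera.

```bash
cat > fit.py <<'E'
from h import *
from scipy.optimize import least_squares
def model():
    m={}
    for n,a in zip(['mark_disc','mark_bar','mark_cross','mark_square'],[-.63,-.21,.21,.63]): m[n]=np.array([-.168*np.cos(a),.168*np.sin(a)])
    m['lamp_top']=np.array([-.165,.155]); return m
def fit(obs,x0=(.62,.05,0)):
    M=model()
    def f(x):
        c,s=np.cos(x[2]),np.sin(x[2]); return np.concatenate([np.array([[c,-s],[s,c]])@M[n]+x[:2]-p for n,p in obs])
    r=least_squares(f,x0,loss='soft_l1',f_scale=.004); return r.x,f(r.x).reshape(-1,2)
E
python3 - <<'E'
from fit import *
obs=[('mark_cross',[.452,.104]),('mark_square',[.4936,.157]),('mark_disc',[.4681,-.0421]),('mark_bar',[.4626,.033]),('lamp_top',[.4601,.216]),
('mark_cross',[.4542,.107]),('mark_square',[.4864,.1642]),('mark_disc',[.4799,-.0319]),('mark_bar',[.446,.0363]),('lamp_top',[.4797,.2119])]
x,r=fit(obs); print(x.round(4)); print(r.round(4))
for u in [(.484,-.005)]:
    d=np.array(u)-x[:2]; print(np.linalg.norm(d), np.arctan2(d[1],-d[0])+x[2])
p=ctrl.camera_params('wrist'); print(np.round(p['T_tool_cam'],3),np.round(p['intrinsics'],1))
E
```

```text
[ 0.6156  0.0513 -0.0929]
[[ 0.0033 -0.0026]
 [-0.004   0.0055]
 [ 0.0032  0.0075]
 [-0.0138 -0.0013]
 [ 0.0056  0.005 ]
 [ 0.0011 -0.0056]
 [ 0.0032 -0.0017]
 [-0.0086 -0.0027]
 [ 0.0028 -0.0046]
 [-0.014   0.0091]]
0.14317528818324585 -0.4971934608136961
[[-0.001 -0.971 -0.24   0.068]
 [ 1.    -0.001 -0.001  0.   ]
 [ 0.001 -0.24   0.971 -0.164]
 [ 0.     0.     0.     1.   ]] [[320.2   0.  281.8]
 [  0.  320.2 207.4]
 [  0.    0.    1. ]]
```

>>> move_arm(
  targets=[
    [-1, 0.8, -0.65, -0.8, 0, 0, 0.05],
    [-1, 1.6, -1.3, -1.6, 0, 0, 0.1],
    [-1, 2.4, -1.95, -1.6, 0, 0, 0.15],
    [-1, 3.2, -2.6, -1.6, 0, 0, 0.2],
    [-1, 4.0, -3.25, -1.6, 0, 0, 0.25],
    [-1, 4.75, -3.85, -1.6, 0, 0, 0.3],
    [-1, 5.55, -4.5, -1.6, 0, 0, 0.35],
    [-1, 6.35, -5.15, -1.6, 0, 0, 0.4],
    [-1, 7.1, -5.75, -1.6, 0, 0, 0.45],
    [-1, 7.9, -6.4, -1.6, 0, 0, 0.5],
    [-1, 8.7, -7.05, -1.6, 0, 0, 0.54],
    [-1, 9.5, -7.65, -1.6, 0, 0, 0.54],
  ],
)

```text
time_s: 2.0
ee_pos: [0.4868, 0.0234, 0.2998]
eef_rot: [-3.142, -0.001, -0.102]
force: [1.0, -1.0, 0.1]
grip_width: 0.002
grip_force: 0.0
```

```bash
cat > b.py <<'E'
from fit import *
import sys
n='wrist'; K,T=cam(n); im,d=ctrl.camera(n); cv2.imwrite(f'pics/{sys.argv[1]}.png',im[:,:,::-1])
Z=dict(mark_cross=.05,mark_square=.05,mark_disc=.05,mark_bar=.05,lamp_top=.06,tab=.115)
obs=[]
for t,z in Z.items():
    for r in ctrl.tip_of(n,t)[:1]:
        u=np.round(r['point']).astype(int); dd=d[u[1],u[0]]
        P=T@np.r_[np.linalg.inv(K)@[r['point'][0],r['point'][1],1]*dd,1]
        q=ray(K,T,r['point'],z); print(t,round(r['score'],2),u,q.round(4),'depth',P[:3].round(4))
        if t!='tab': obs.append((t,q[:2]))
        else: tab=q[:2]
x,r=fit(obs); print('fit',x.round(4)); print(r.round(4).tolist())
dv=tab-x[:2]; a=np.arctan2(dv[1],-dv[0])+x[2]; print('tab r',np.linalg.norm(dv).round(4),'turret',round(a+.63,3))
o=ctrl.get_obs(); print(o['time_s'],o['ee_pos'],o['eef_rot'],o['force'],o['grip_width'])
E
python3 b.py w1
```

```text
mark_cross 0.72 [226 208] [0.459  0.0997 0.05  ] depth [0.4596 0.0991 0.0526]
mark_square 0.59 [176 188] [0.4929 0.1622 0.05  ] depth [0.4934 0.161  0.0534]
mark_disc 0.57 [329 187] [ 0.4734 -0.0384  0.05  ] depth [ 0.4739 -0.038   0.0526]
lamp_top 0.62 [128 214] [0.4673 0.2265 0.06  ] depth [0.4696 0.2208 0.0709]
tab 0.65 [308 192] [ 0.4827 -0.0065  0.115 ] depth [ 0.4826 -0.0066  0.1146]
fit [ 0.6183  0.0508 -0.0924]
[[-0.001, 0.0012], [-0.0006, -0.0003], [0.0006, 0.0032], [0.001, -0.0061]]
tab r 0.1472 turret 0.137
2.35 [0.48602664 0.02014516 0.29960628] [ 3.14146909e+00 -2.17925830e-04 -1.02640590e-01] [ 0.96077741 -0.44636937 -0.10083945] 0.00024368572243532095
```

View pics/w1.png

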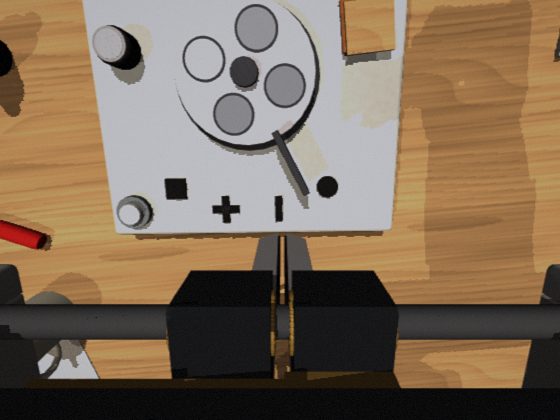

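The wrist picture shows the tab from (277,135) to (307,190), between the disc (328,187) and the bar (279,208). The cross is at (226,209), the square at (176,188) and the lamp at (134,212). The box fits at (0.618, 0.051) with yaw -0.092. Next I'll lower the closed fingers beside the tab, on its -y side.

>>> move_arm(
  targets=[
    [-1, 0.3, 0.5, 0.2, 0, 0, -0.12],
    [-1, 0.55, 1.05, 0.8, 0, 0, -0.25],
    [-1, 0.55, 1.05, 1.6, 0, 0, -0.25],
    [-1, 0.55, 1.05, 2.4, 0, 0, -0.25],
    [-1, 0.55, 1.05, 3.2, 0, 0, -0.25],
    [-1, 0.55, 1.05, 3.8, 0, 0, -0.25],
    [-1, 0.55, 1.05, 4.0, 0, 0, -0.25],
    [-1, 0.55, 1.05, 4.0, 0, 0, -0.25],
  ],
)

```text
time_s: 3.15
ee_pos: [0.508, -0.0346, 0.0992]
eef_rot: [-3.141, 0.001, 0.147]
force: [-0.3, -0.2, 1.1]
grip_width: 0.0005
grip_force: 0.0
```

```bash
cat > g.py <<'E'
from h import *
import sys
C=np.array([.6183,.0508])
def toolvec(d,yaw):  # world shift -> units of 50 mm along tool axes
    c,s=np.cos(yaw),np.sin(yaw); return np.round(np.array([c*d[0]+s*d[1], s*d[0]-c*d[1], -d[2] if len(d)>2 else 0])/.05,2)
if __name__=='__main__':
    o=ctrl.get_obs(); p=o['ee_pos']; v=p[:2]-C; a=np.arctan2(v[1],-v[0]); print(o['time_s'],p.round(4),np.round(o['eef_rot'],3),np.round(o['force'],2),'a',a.round(3),'r',np.linalg.norm(v).round(4))
    for b in np.arange(float(sys.argv[1]),float(sys.argv[2])+.001,.05):
        q=C+.135*np.array([-np.cos(b),np.sin(b)]); print(round(b,3),toolvec(np.r_[q-p[:2],0],o['eef_rot'][2]))
E
python3 g.py -.65 .1
```

```text
3.15 [ 0.508  -0.0346  0.0992] [-3.141e+00  1.000e-03  1.470e-01] [-0.27 -0.22  1.09] a -0.658 r 0.1395
-0.65 [ 0.07 -0.06 -0.  ]
-0.6 [ 0.01 -0.18 -0.  ]
-0.55 [-0.05 -0.31 -0.  ]
-0.5 [-0.1  -0.43 -0.  ]
-0.45 [-0.14 -0.56 -0.  ]
-0.4 [-0.18 -0.69 -0.  ]
-0.35 [-0.21 -0.82 -0.  ]
-0.3 [-0.23 -0.95 -0.  ]
-0.25 [-0.25 -1.09 -0.  ]
-0.2 [-0.26 -1.22 -0.  ]
-0.15 [-0.27 -1.36 -0.  ]
-0.1 [-0.26 -1.49 -0.  ]
-0.05 [-0.25 -1.63 -0.  ]
0.0 [-0.24 -1.76 -0.  ]
0.05 [-0.21 -1.89 -0.  ]
0.1 [-0.18 -2.03 -0.  ]
```

>>> move_arm(
  targets=[
    [-1, 0.01, -0.18, 0, 0, 0, 0],
    [-1, -0.05, -0.31, 0, 0, 0, 0],
    [-1, -0.1, -0.43, 0, 0, 0, 0],
    [-1, -0.14, -0.56, 0, 0, 0, 0],
    [-1, -0.18, -0.69, 0, 0, 0, 0],
    [-1, -0.21, -0.82, 0, 0, 0, 0],
    [-1, -0.23, -0.95, 0, 0, 0, 0],
    [-1, -0.23, -0.95, 0, 0, 0, 0],
  ],
)

```text
time_s: 3.95
ee_pos: [0.4896, 0.0123, 0.0994]
eef_rot: [-3.141, 0.0, 0.15]
force: [-0.6, -0.1, 0.1]
grip_width: 0.0002
grip_force: 0.0
```

```bash
cat > t.py <<'E'
from h import *
import sys
C=np.array([.6183,.0508])
for n in ['scene','side']:
    K,T=cam(n); im,d=ctrl.camera(n)
    if len(sys.argv)>1: cv2.imwrite(f'pics/{sys.argv[1]}_{n}.png',cv2.resize(im[150:300,180:380],None,fx=3,fy=3)[:,:,::-1])
    for r in ctrl.tip_of(n,'tab')[:2]:
        v=ray(K,T,r['point'],.115)[:2]-C; print(n,round(r['score'],2),np.round(r['point']),'r',np.linalg.norm(v).round(3),'turret',(np.arctan2(v[1],-v[0])-.0924+.63).round(3))
E
python3 t.py; python3 g.py -.25 .15
```

```text
scene 0.76 [282. 205.] r 0.138 turret 0.399
scene 0.47 [446. 302.] r 0.442 turret 2.06
side 0.93 [296. 199.] r 0.149 turret 0.431
4.15 [0.49   0.0114 0.0994] [-3.142  0.     0.149] [ 0.13  1.14 -1.13] a -0.298 r 0.1343
-0.25 [-0.03 -0.13 -0.  ]
-0.2 [-0.04 -0.26 -0.  ]
-0.15 [-0.04 -0.4  -0.  ]
-0.1 [-0.04 -0.53 -0.  ]
-0.05 [-0.03 -0.67 -0.  ]
-0.0 [-0.01 -0.8  -0.  ]
0.05 [ 0.01 -0.93 -0.  ]
0.1 [ 0.04 -1.06 -0.  ]
0.15 [ 0.07 -1.19 -0.  ]
```

It clicked in at 0.42. Next I'll push just past halfway to the cross.

>>> move_arm(
  targets=[
    [-1, -0.03, -0.13, 0, 0, 0, 0],
    [-1, -0.04, -0.26, 0, 0, 0, 0],
    [-1, -0.04, -0.4, 0, 0, 0, 0],
    [-1, -0.04, -0.53, 0, 0, 0, 0],
    [-1, -0.03, -0.62, 0, 0, 0, 0],
    [-1, -0.02, -0.7, 0, 0, 0, 0],
    [-1, -0.01, -0.8, 0, 0, 0, 0],
    [-1, 0.0, -0.87, 0, 0, 0, 0],
    [-1, 0.0, -0.87, 0, 0, 0, 0],
  ],
)

```text
time_s: 5.05
ee_pos: [0.4833, 0.055, 0.0994]
eef_rot: [-3.141, 0.0, 0.149]
force: [0.4, 0.8, 0.0]
grip_width: 0.0005
grip_force: 0.0
```

```bash
python3 t.py; python3 g.py 0 .25
```

```text
scene 0.66 [120. 219.] r 0.358 turret -1.371
side 0.92 [283. 209.] r 0.162 turret 0.733
5.25 [0.4834 0.0545 0.0994] [-3.141  0.     0.149] [-0.12 -0.05  0.56] a 0.027 r 0.1349
0.0 [-0.01  0.07 -0.  ]
0.05 [ 0.01 -0.06 -0.  ]
0.1 [ 0.04 -0.19 -0.  ]
0.15 [ 0.08 -0.32 -0.  ]
0.2 [ 0.12 -0.45 -0.  ]
0.25 [ 0.17 -0.58 -0.  ]
```

>>> move_arm(
  targets=[
    [-1, 0.0, 0.3, 0, 0, 0, 0],
    [-1, 0.0, 0.6, -0.1, 0, 0, 0],
    [-1, 0.0, 0.6, -1.0, 0, 0, 0],
    [-1, 0.0, 0.3, -2.0, 0, 0, 0.1],
    [-1, 0.0, 0.0, -3.0, 0, 0, 0.2],
    [-1, 0.1, -0.3, -4.0, 0, 0, 0.24],
    [-1, 0.1, -0.3, -4.0, 0, 0, 0.24],
    [-1, 0.1, -0.3, -4.0, 0, 0, 0.24],
  ],
)

```text
time_s: 6.05
ee_pos: [0.4865, 0.0703, 0.3003]
eef_rot: [-3.141, -0.002, -0.09]
force: [-0.0, 0.2, -0.6]
grip_width: 0.0006
grip_force: 0.0
```

```bash
python3 b.py w2
```

```text
mark_cross 0.93 [260 206] [0.4567 0.1022 0.05  ] depth [0.4577 0.1019 0.054 ]
mark_square 0.82 [212 182] [0.4955 0.1608 0.05  ] depth [0.4961 0.1598 0.0546]
mark_disc 0.89 [365 185] [ 0.4732 -0.0382  0.05  ] depth [ 0.4738 -0.0374  0.0531]
mark_bar 0.72 [314 204] [0.4532 0.0299 0.05  ] depth [0.454  0.0302 0.0535]
lamp_top 0.63 [166 208] [0.4685 0.2231 0.06  ] depth [0.4707 0.219  0.0704]
tab 0.91 [279 208] [0.4686 0.0748 0.115 ] depth [0.4523 0.077  0.0481]
fit [ 0.6186  0.0497 -0.0983]
[[0.0018, -0.0016], [-0.0022, 0.0007], [0.0006, 0.0027], [-0.0015, 0.001], [0.0011, -0.003]]
tab r 0.1521 turret 0.697
6.4 [0.48604942 0.06978218 0.29854982] [ 3.14131981e+00  1.59927200e-03 -9.15269521e-02] [-0.10887543 -1.13385113  1.59104228] 0.000374161524018538
```

View pics/w2.png

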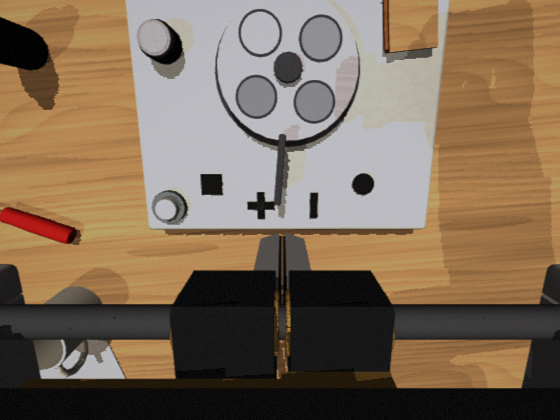

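The wrist picture shows the tab end at (277,205), between the cross (260,206) and the bar (314,205), at about 0.70. So it has not clicked in yet and needs a further push.

>>> move_arm(
  targets=[
    [-1, 0.0, 0.4, 0.6, 0, 0, 0.05],
    [-1, 0.0, 0.66, 1.4, 0, 0, 0.1],
    [-1, 0.0, 0.66, 2.2, 0, 0, 0.1],
    [-1, 0.0, 0.66, 3.0, 0, 0, 0.1],
    [-1, 0.0, 0.66, 3.7, 0, 0, 0.1],
    [-1, 0.0, 0.66, 4.0, 0, 0, 0.1],
    [-1, 0.0, 0.66, 4.0, 0, 0, 0.1],
  ],
)

```text
time_s: 7.1
ee_pos: [0.4819, 0.037, 0.0972]
eef_rot: [3.141, 0.005, -0.191]
force: [0.4, -0.0, 1.0]
grip_width: 0.0002
grip_force: 0.0
```

```bash
sed -i 's/\.6183,\.0508/.6185,.050/' g.py t.py; sed -i 's/\.0924/.095/' t.py; python3 g.py -.05 .25
```

```text
7.1 [0.4819 0.037  0.0972] [ 3.141  0.005 -0.191] [ 0.39 -0.02  1.  ] a -0.095 r 0.1372
-0.05 [ 0.01 -0.13 -0.  ]
0.0 [-0.02 -0.26 -0.  ]
0.05 [-0.04 -0.39 -0.  ]
0.1 [-0.06 -0.53 -0.  ]
0.15 [-0.07 -0.66 -0.  ]
0.2 [-0.07 -0.8  -0.  ]
0.25 [-0.06 -0.93 -0.  ]
```

>>> move_arm(
  targets=[
    [-1, 0.0, -0.13, 0, 0, 0, 0],
    [-1, -0.02, -0.26, 0, 0, 0, 0],
    [-1, -0.03, -0.34, 0, 0, 0, 0],
    [-1, -0.04, -0.4, 0, 0, 0, 0],
    [-1, -0.05, -0.46, 0, 0, 0, 0],
    [-1, -0.06, -0.52, 0, 0, 0, 0],
    [-1, -0.06, -0.52, 0, 0, 0, 0],
  ],
)

```text
time_s: 7.8
ee_pos: [0.4852, 0.0636, 0.0995]
eef_rot: [-3.142, -0.0, -0.191]
force: [-0.1, 1.3, -0.2]
grip_width: 0.0007
grip_force: 0.0
```

```bash
python3 t.py p3; python3 g.py .1 .25
```

```text
scene 0.61 [298. 209.] r 0.143 turret 0.713
side 0.68 [234. 249.] r 0.275 turret 1.321
side 0.59 [279. 208.] r 0.156 turret 0.787
8.0 [0.4852 0.0632 0.0994] [-3.142  0.    -0.191] [-0.92  0.01 -0.6 ] a 0.099 r 0.134
0.1 [-0.02 -0.   -0.  ]
0.15 [-0.03 -0.14 -0.  ]
0.2 [-0.03 -0.27 -0.  ]
0.25 [-0.03 -0.41 -0.  ]
```

View pics/p3_side.png

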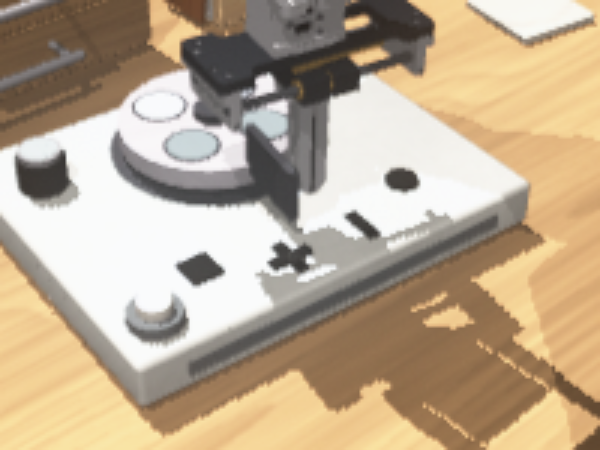

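The side crop shows the finger against the tab at (300,180), with the tab end just short of the cross at (290,257). I'll push on a little.

>>> move_arm(
  targets=[
    [-1, -0.02, -0.05, 0, 0, 0, 0],
    [-1, -0.03, -0.1, 0, 0, 0, 0],
    [-1, -0.03, -0.14, 0, 0, 0, 0],
    [-1, -0.03, -0.18, 0, 0, 0, 0],
    [-1, -0.03, -0.18, 0, 0, 0, 0],
  ],
)

```text
time_s: 8.5
ee_pos: [0.4855, 0.0727, 0.0994]
eef_rot: [-3.142, 0.0, -0.191]
force: [-0.5, 0.9, 0.3]
grip_width: 0.0003
grip_force: 0.0
```

```bash
python3 t.py; python3 g.py .1 .25
```

```text
scene 0.67 [302. 210.] r 0.149 turret 0.772
side 0.95 [272. 209.] r 0.153 turret 0.888
8.7 [0.4854 0.0724 0.0995] [ 3.142  0.    -0.191] [ 0.1  -0.66  0.16] a 0.167 r 0.1349
0.1 [ 0.01  0.18 -0.  ]
0.15 [ 0.    0.05 -0.  ]
0.2 [-0.   -0.09 -0.  ]
0.25 [ 0.   -0.22 -0.  ]
```

>>> move_arm(
  targets=[
    [-1, 0.0, 0.3, 0, 0, 0, 0],
    [-1, 0.0, 0.6, -0.1, 0, 0, 0],
    [-1, 0.0, 0.6, -1.0, 0, 0, 0],
    [-1, 0.0, 0.3, -2.0, 0, 0, -0.05],
    [-1, 0.0, 0.0, -3.0, 0, 0, -0.1],
    [-1, 0.0, 0.0, -3.8, 0, 0, -0.1],
    [-1, 0.0, 0.0, -4.0, 0, 0, -0.1],
    [-1, 0.0, 0.0, -4.0, 0, 0, -0.1],
  ],
)

```text
time_s: 9.5
ee_pos: [0.4857, 0.0717, 0.3005]
eef_rot: [-3.141, -0.003, -0.092]
force: [-1.0, -0.1, -0.9]
grip_width: 0.0002
grip_force: 0.0
```

```bash
python3 b.py w3; python3 t.py
```

```text
mark_cross 0.7 [360 182] [ 0.4766 -0.0313  0.05  ] depth [ 0.477  -0.0308  0.0522]
mark_square 0.91 [215 181] [0.495  0.1576 0.05  ] depth [0.4956 0.1566 0.0546]
mark_disc 0.95 [365 182] [ 0.4755 -0.037   0.05  ] depth [ 0.4761 -0.0363  0.0531]
mark_bar 0.46 [316 202] [0.4556 0.0278 0.05  ] depth [0.4563 0.028  0.0529]
lamp_top 0.75 [165 208] [0.4681 0.2254 0.06  ] depth [0.4705 0.2209 0.0712]
tab 0.73 [260 203] [0.4756 0.0966 0.115 ] depth [0.4618 0.1023 0.0528]
fit [ 0.6218  0.0486 -0.0849]
[[-0.0155, 0.1288], [0.0, 0.0011], [0.0027, -0.0014], [-0.0005, -0.0001], [0.0025, -0.0083]]
tab r 0.154 turret 0.862
9.85 [0.48526268 0.07223857 0.29843578] [ 3.14126144e+00  1.69950077e-03 -9.13957278e-02] [-0.22668772 -0.48291901 -0.16902178] 0.0006346027917012079
scene 0.57 [304. 212.] r 0.146 turret 0.837
side 0.63 [272. 206.] r 0.142 turret 0.846
```

View pics/w3.png

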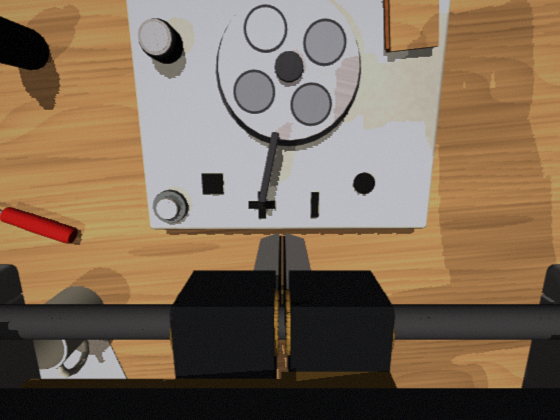

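The tab's end at (263,203) is now over the cross (262,206). I'll get its exact angle and the lamp position from depth.

```bash
cat > dep.py <<'E'
from fit import *
C=np.array([.6185,.050])
for n in ['wrist','scene','side']:
    K,T=cam(n); im,d=ctrl.camera(n); v,u=np.mgrid[:420,:560]
    P=np.stack([(u-K[0,2])/K[0,0]*d,(v-K[1,2])/K[1,1]*d,d],-1)@T[:3,:3].T+T[:3,3]
    r=np.hypot(*(P[...,:2]-C).transpose(2,0,1)); a=np.arctan2(P[...,1]-C[1],C[0]-P[...,0]); ok=d>0
    m=ok&(P[...,2]>.095)&(P[...,2]<.118)&(r>.085)&(r<.155)&(abs(a)<1.2)
    print(n,m.sum(),'tab turret',(np.median(a[m])-.095+.63).round(3),'rmax',r[m].max().round(3))
    dk=ok&(abs(P[...,2]-.080)<.004)&(r<.1); print(' disc mid',(P[dk][:,:2].min(0)+P[dk][:,:2].max(0))/2, P[dk][:,:2].min(0),P[dk][:,:2].max(0),np.median(P[dk][:,2]))
    l=ok&(np.hypot(P[...,0]-.4695,P[...,1]-.220)<.03)&(P[...,2]>.067); print(' lamp',np.median(P[l],0).round(4),P[l].min(0).round(3),P[l].max(0).round(3))
    for k in ['mark_cross','mark_disc','mark_bar','mark_square']:
        s=ctrl.cut_out(n,k)
        if s: q=np.median(P[s[0]['region']&ok],0); print(' ',k,round(s[0]['score'],2),q.round(4),'a',(np.arctan2(q[1]-C[1],C[0]-q[0])-.095).round(3))
print(ctrl.get_obs()['time_s'])
E
python3 dep.py
```

```text
wrist 424 tab turret 0.847 rmax 0.149
 disc mid [0.61466127 0.05147027] [ 0.53989294 -0.02823564] [0.68942959 0.13117618] 0.07953695086299595
 lamp [0.4694 0.2195 0.0711] [0.455 0.207 0.067] [0.483 0.233 0.074]
  mark_cross 0.88 [0.4574 0.1024 0.0533] a 0.22
  mark_disc 0.75 [ 0.4757 -0.0344  0.0532] a -0.629
  mark_bar 0.62 [0.4515 0.0316 0.0534] a -0.205
  mark_square 0.81 [0.4925 0.1622 0.0533] a 0.632
scene 159 tab turret 0.873 rmax 0.146
 disc mid [0.61531892 0.05126813] [ 0.52728785 -0.02817938] [0.70334999 0.13071565] 0.08086256034073347
 lamp [0.4746 0.2199 0.0717] [0.459 0.206 0.067] [0.488 0.233 0.076]
  mark_cross 0.48 [0.4641 0.1012 0.0538] a 0.225
  mark_disc 0.58 [ 0.4807 -0.0364  0.0544] a -0.655
  mark_bar 0.43 [ 0.4147 -0.4475  0.0223] a -1.277
  mark_square 0.74 [0.6261 0.0671 0.081 ] a 1.894
side 136 tab turret 0.884 rmax 0.153
 disc mid [0.61181733 0.05498636] [ 0.52662691 -0.02374466] [0.69700775 0.13371737] 0.07762376292390144
 lamp [0.467  0.2237 0.0694] [0.454 0.211 0.067] [0.483 0.236 0.072]
  mark_bar 0.59 [0.4491 0.4492 0.0166] a 1.075
  mark_square 0.62 [0.4909 0.1651 0.0514] a 0.639
10.8
```

The turret reads 0.847, so it is clicked in at the cross, with the turret seated (disc top at 0.0795). The lamp top is at (0.4695, 0.220, 0.071), so I'll hover over it next.

>>> move_arm(
  targets=[
    [-1, -0.2, -0.9, 0, 0, 0, 0],
    [-1, -0.4, -1.8, 0, 0, 0, 0],
    [-1, -0.58, -2.6, 0, 0, 0, 0],
    [-1, -0.58, -2.91, 0.8, 0, 0, 0],
    [-1, -0.58, -2.91, 1.7, 0, 0, 0],
    [-1, -0.58, -2.91, 2.6, 0, 0, 0],
    [-1, -0.58, -2.91, 3.4, 0, 0, 0],
    [-1, -0.58, -2.91, 3.9, 0, 0, 0],
    [-1, -0.58, -2.91, 4.05, 0, 0, 0],
    [-1, -0.58, -2.91, 4.05, 0, 0, 0],
  ],
)

```text
time_s: 11.8
ee_pos: [0.4697, 0.2199, 0.0967]
eef_rot: [3.141, 0.001, -0.091]
force: [0.3, 0.0, -0.4]
grip_width: 0.0006
grip_force: 0.0
```

```bash
python3 - <<'E'
from h import *
o=ctrl.get_obs(); print(o['ee_pos'].round(4),np.round(o['eef_rot'],3),np.round(o['force'],2))
im,d=ctrl.camera('side'); cv2.imwrite('pics/l.png',cv2.resize(im[130:310,160:340],None,fx=3,fy=3)[:,:,::-1])
E
```

```text
[0.4697 0.2199 0.0967] [ 3.141e+00  1.000e-03 -9.100e-02] [ 0.29  0.01 -0.35]
```

View pics/l.png

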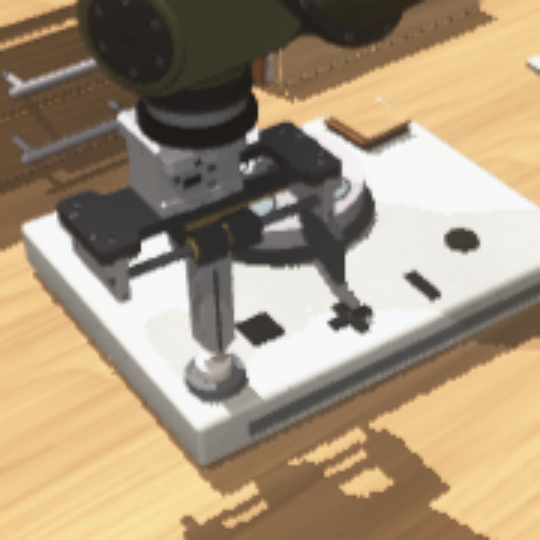

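The fingertips at (212,345) stand centred over the button at (215,365), and the tab points at the cross (352,317). Pressing now.

>>> move_arm(
  targets=[
    [-1, 0, 0, 0.12, 0, 0, 0],
    [-1, 0, 0, 0.22, 0, 0, 0],
    [-1, 0, 0, 0.28, 0, 0, 0],
    [-1, 0, 0, 0.34, 0, 0, 0],
    [-1, 0, 0, 0.34, 0, 0, 0],
  ],
)

```text
time_s: 12.35
ee_pos: [0.4702, 0.2201, 0.0804]
eef_rot: [-3.141, -0.001, -0.091]
force: [0.9, 0.4, 5.7]
grip_width: 0.0003
grip_force: 2.4
```

>>> move_arm(
  targets=[
    [-1, 0, 0, 0.03, 0, 0, 0],
    [-1, 0, 0, 0.06, 0, 0, 0],
    [-1, 0, 0, 0.06, 0, 0, 0],
  ],
)

```text
time_s: 12.65
ee_pos: [0.4705, 0.2202, 0.0797]
eef_rot: [-3.141, -0.002, -0.091]
force: [-10.6, -5.1, 34.0]
grip_width: 0.0006
grip_force: 16.9
```

The button has bottomed out at 34 N. Next I'll release it straight up and retreat.

>>> move_arm(
  targets=[
    [-1, 0, 0, -0.1, 0, 0, 0],
    [-1, 0, 0, -0.3, 0, 0, 0],
    [-1, 0, 0, -0.8, 0, 0, 0],
    [-1, 0, 0, -1.6, 0, 0, 0],
    [-1, 0, 0, -2.5, 0, 0, 0],
    [-1, -0.3, 1.0, -3.4, 0, 0, 0],
    [-1, -0.3, 2.0, -4.2, 0, 0, 0],
    [-1, 0, 2.9, -4.4, 0, 0, 0],
    [-1, 0, 2.9, -4.4, 0, 0, 0],
    [-1, 0, 2.9, -4.4, 0, 0, 0],
  ],
)

```text
time_s: 13.65
ee_pos: [0.457, 0.0732, 0.2988]
eef_rot: [-3.141, -0.003, -0.094]
force: [0.8, 0.4, -0.2]
grip_width: 0.0005
grip_force: 0.0
```

```bash
python3 dep.py | grep -E 'tab|lamp|cross|disc mid'; python3 - <<'E'
from h import *
im,d=ctrl.camera('scene'); cv2.imwrite('pics/end.png',im[:,:,::-1])
E
```

```text
wrist 476 tab turret 0.845 rmax 0.15
 disc mid [0.59467867 0.05154969] [ 0.52551755 -0.02768491] [0.6638398 0.1307843] 0.07951054974548749
 lamp [0.4694 0.2194 0.071 ] [0.456 0.206 0.067] [0.482 0.233 0.074]
  mark_cross 0.58 [0.4579 0.1012 0.0532] a 0.214
scene 152 tab turret 0.872 rmax 0.147
 disc mid [0.61446969 0.05085736] [ 0.52525207 -0.02925582] [0.70368732 0.13097054] 0.08083706608855856
 lamp [0.4755 0.2206 0.0721] [0.46  0.205 0.067] [0.487 0.235 0.076]
side 136 tab turret 0.886 rmax 0.152
 disc mid [0.612539  0.0538411] [ 0.52624825 -0.02520651] [0.69882975 0.13288871] 0.0776290947748901
 lamp [0.4671 0.2233 0.0693] [0.455 0.211 0.067] [0.481 0.236 0.073]
  mark_cross 0.43 [0.4567 0.1049 0.0513] a 0.232
```

View pics/end.png

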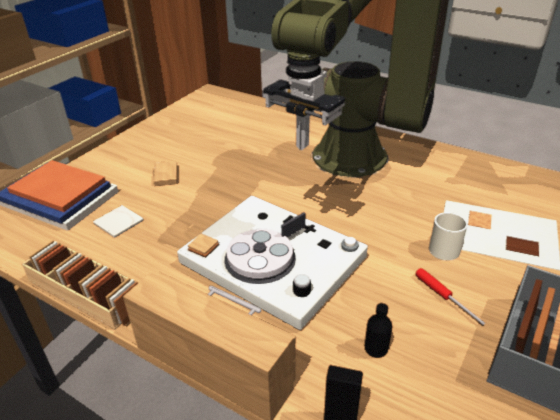

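The final picture shows the tab (293,225) pointing at the cross (310,229) and the lamp (350,242) back up. The loose things are where they were and the arm is clear. Handing in.

```bash
python3 -c "
from station import ctrl
print(ctrl.hand_in())"
```

```text
the job is handed in; nothing more can be done
None
```

I stepped the turret round until the tab clicked in at the cross (measured at about 0.845, click at 0.84), pressed the lamp button fully down, let it come back up, and handed the job in at about 14 s of the 48 s allowed.

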